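Test the sander's stop bar along its length

TASK

Test the striped yellow-and-black stop bar on the bench sander along its whole length: press it lightly down with the fingertips at the end beside the red marker and run them along it to the end beside the blue marker, keeping the bar pressed in all the way but never pushing it right down against its stop. Then lift off so that the bar springs back up. Leave the pencil case, planter, bottle cap and wood offcut where they are.

Things in the scene. Friction and masses are not known exactly. Their poses are not given: they have to be found in the camera images.
- sander: Grey bench belt sander, fixed; base 260 x 360 mm (x, y), 40 mm high. Origin: centre of its underside; x points from front plinth (robot side) to motor, y along belt and stop bar, z up. The stop bar lies at x = -100 mm. Behind it the side plate starts at x = -43 mm (70 mm high), the reddish belt deck is 80 mm high; fence and motor, from x = 67 mm on, reach 112 mm.
- bar_mid (a point): Middle of the top face of the stop bar (moves down with it); axes as the sander's. The bar is yellow with four black stripes, 26 mm wide (x), 240 mm long (y), straight and level, its top 64 mm above the bench when up. It moves as one piece straight down, never tilting, wherever along it one presses.
- stop_bar (a joint): How far the bar is pressed down, m: 0 fully up, 0.012 against its stop. Springy: about 2 N to start it moving, plus 0.7 N per mm, so about 5 N holds it 4 mm down and 10 N reaches the stop. It springs back when released.
- red_marker: Red disc, 24 mm across, 5 mm thick, fixed on the plinth in line with the bar, its centre 20 mm beyond one end of the bar (140 mm from the bar's middle). Marks the end to start at; which end varies. Origin: centre of its underside, 40 mm above the bench.
- blue_marker: Blue disc, the same size, in the same way 20 mm beyond the other end of the bar. Marks the end to finish at.
- pencil_case: Black pencil case with red top, 190 x 100 mm (x, y), 47 mm high, loose on the bench at one side of the sander. Origin: centre of the underside.
- planter: Cut-off bottle of whitish see-through plastic, dark brown inside, 84 mm across, 130 mm high, loose on the bench at the other side of the sander. Origin: centre of the underside.
- bottle_cap: Green bottle cap, 30 mm across, 16 mm high, loose on the bench in front of the sander. Origin: centre of the underside.
- offcut: Small pale wood offcut, 35 x 70 mm, 18 mm high, lying loose on the belt deck. Origin: centre of the underside.
Things that resemble listed ones, but are neither listed nor needed, are in the scene too. Of the things that look like the bottle_cap, the smallest one is meant.

How it is judged (in metres and radians):
On the way, in this order (a step that is already met when the one before it is completed fails the run):
1. the bar is pressed in by the fingertips at its red-marked end (value of joint stop_bar above 0.001 m and contact force between the fingers and anything else above 0.3 N and horizontal distance between the grasp point and red_marker below 0.065 m), for 0.1 s.
2. still pressed in, the fingertips pass the quarter of the bar nearer the red end (value of joint stop_bar above 0.001 m and contact force between the fingers and anything else above 0.3 N and horizontal distance between the grasp point and red_marker between 0.075 and 0.11 m), for 0.1 s.
3. still pressed in, the fingertips pass the middle of the bar (value of joint stop_bar above 0.001 m and contact force between the fingers and anything else above 0.3 N and horizontal distance between the grasp point and red_marker between 0.122 and 0.158 m), for 0.1 s.
4. still pressed in, the fingertips pass the quarter of the bar nearer the blue end (value of joint stop_bar above 0.001 m and contact force between the fingers and anything else above 0.3 N and horizontal distance between the grasp point and blue_marker between 0.075 and 0.11 m), for 0.1 s.
5. still pressed in, the fingertips reach the blue-marked end (value of joint stop_bar above 0.001 m and contact force between the fingers and anything else above 0.3 N and horizontal distance between the grasp point and blue_marker below 0.065 m), for 0.1 s.
At the end, for the whole second after the job is handed in: The bar is back up (within 1 mm), and the pencil case, planter, bottle cap and offcut are at rest within 15 mm of where they began (value of joint stop_bar below 0.001 m and distance of each of pencil_case, planter, bottle_cap, offcut from where it was at the start of the episode below 0.015 m and linear speed of each of pencil_case, planter, bottle_cap, offcut below 0.02 m/s); the robot touches nothing.
It fails at once if the bar is pushed down against its stop (more than 11.3 mm of its 12 mm) (value of joint stop_bar above 0.0113 m).
It fails at once if between the two ends (more than 68 mm from either marker), the fingertips are low over the bar while it is not pressed in by at least 0.5 mm (horizontal distance between the grasp point and red_marker above 0.068 m and horizontal distance between the grasp point and blue_marker above 0.068 m and x of the grasp point in the frame of sander between -0.125 and -0.075 m and z of the grasp point in the frame of bar_mid below 0.045 m and value of joint stop_bar below 0.0005 m).
It fails at once if the pencil case, planter, bottle cap or offcut is moved by more than 15 mm, or lifted (distance of any of pencil_case, planter, bottle_cap, offcut from where it was at the start of the episode above 0.015 m).
It also fails if it takes over 45 s, if anything falls off the work surface, if the arm or the gripper's body presses on something with over 40 N, if the wrist force passes 120 N, or if a joint passes its speed limit or range.

ROBOT

A 6-joint arm with a two-finger parallel gripper is mounted at the origin on the work surface. World frame = base frame: x ahead of the robot, y to its left, z up, the work surface at z = 0. Lengths are in m, angles in degrees, forces in N, time in s.
With the tool pointing down it reaches from about 0.4 to 0.825 m from the base axis. Payload 7 kg.
Tool frame: the origin (TCP) lies between the finger pads; the fingertips stand 19 mm ahead of it and the grasp point (between the pads) is the TCP; z points along the fingers, y is the line along which they close (so a half turn about z gives the same grasp; the last joint's range is limited). The gripper opens to 88 mm and grips with 3 to 60 N. Pads are 19 mm wide; open, the fingers measure 130 mm over their backs; the gripper's body (78 mm by 193 mm) begins 47 mm behind the grasp point.
Start: joints at [16.507, 20.546, 0.682, 0, -70.136, -16.507], TCP at [0.675, -0, 0.246] pointing down, gripper open.
Joint ranges: [-176.03, 176.03], [-82.01, 121.73], [-58.28, 71.71], [-173.87, 95.51], [-174.79, -0.11], [-173.66, 173.66]. Speed limits (degrees/s): [136.94, 136.94, 172.46, 180, 180, 180].

INTERFACE

Orientations are given as [roll, pitch, yaw] about the fixed x, y, z axes, in that order (R = Rz(yaw) Ry(pitch) Rx(roll)).
In Python, from plant import get_obs, snapshot, close_job, spot_in, spot_point gives the robot as it stands.
- The arm moves only by the tool play_rows, never from a script. Its argument "plan" is a list of rows, each a list of 6 numbers: the shift along the tool's x, y, z in cm, then the turn, a rotation vector about the tool's x, y, z in degrees. A call has 1 to 20 rows; each row shifts and turns the commanded pose from where the row before left it, along the tool's axes as they then stand; what a row does not reach is not made up. A row lasts 1/12 s, in which the tool goes at most 41.7 mm and 7.16 degrees, less where a joint would pass 70% of its speed; a pose out of reach is approached as far as the arm can. A call is refused whole if a number of a shift passes 4.17 or a number of a turn 7.16, either way. A call with a gripper value outside its range is refused whole. "grip" is the finger opening in cm, from 0 to 8.76, set as the call begins (left out, the last holds). The fingers move at their own pace and stop on an object; the grip force is fixed at half the most. Time passes only in rows, so rows that do not move let the fingers close. It gives the time, the measured TCP pose, the force, the opening and the grip force at its end, in the units of the state.
- get_obs(): the state, without advancing time (a new reading comes with each control period).
- snapshot(name): name is "scene" or "side" or "wrist"; returns a dict with "frame" (480x640x3 uint8, red, green, blue), "fx", "fy", "cx", "cy" (pixels), "position" and "attitude" of the camera in the world. Camera axes: x right, y down, z forward; pixel columns grow to the right and rows downward; lengths in m; the calibration is good to about 2 mm. A picture is of the moment at which its call begins. There is no depth.
- close_job(): hands the job in; it is judged then, once.
Trained networks look in the newest picture that a camera, given by its name, has taken for a name from the list of things; names that differ only in an ending like _2 or _b are one class to them, and where a whole thing is asked for, a point or a joint stands for the part that bears it (a point fixed in the world has none). Each returns a list of dicts, best first, with "score" (0 to 1); they miss things now and then, are a little off and sometimes report something else, mostly with a low value. They report only what shows in the picture. A call takes as long as a camera call. They do not tell look-alikes from the thing itself.
- spot_in(camera, thing): "position" ([x, y, z] in m, in world coordinates, good to about 4 mm: the middle of the surface that is visible of it).
- spot_point(camera, thing): "position" ([x, y, z] in m, in world coordinates, good to about 4 mm: a listed point, or the origin of a listed thing).
The state is a dict: "clock": time; "joint_pos": joint angles; "qvel": joint speeds; "tau": joint torques, N m; "tool_pos": TCP position; "orientation": TCP orientation; "force": force on the tool from outside, world axes, zero at the start; "moment": the same for the moment, N m; "opening": finger opening in m; "gripper_force": force on a finger pad.
Only numpy, scipy, OpenCV 4.12 (cv2) and the standard library are available. Lean on these libraries where they do the work, as an engineer would, in place of code of your own. Each camera call takes 0.05 s, during which the arm holds its last target. There are 200 camera calls.

## Working session

There is one attempt and no reset: what is moved stays moved. The work goes in short steps, Python scripts to look and compute and a tool call to move; the robot and the scene stay as the last step left them, time stands still between calls to the robot, and variables do not carry over. Pictures are saved under pics/ and viewed, at most 10 in all, crops included, and the job is handed in when it is done.

Besides the shell and the picture viewer there is one more tool, called after "Request:" as name(argument=value, ...), one argument or row to a line, values as JSON. play_rows: Moves the arm, as the interface text tells. Its arguments: {"type":"object","properties":{"plan":{"type":"array","items":{"type":"array","items":{"type":"number"}}},"grip":{"type":"number"}},"required":["plan"]}

```bash
mkdir -p pics; python3 - <<'E'
from plant import *
import cv2
o=get_obs();print(o['clock'],o['tool_pos'],o['orientation'],o['opening'],o['force'])
for c in ['scene','side']:
    s=snapshot(c);cv2.imwrite(f'pics/{c}0.png',s['frame'][:,:,::-1]);print(c,s['position'])
    for t in ['red_marker','blue_marker','bar_mid','sander','bottle_cap','pencil_case','planter']:
        print(t,[(round(d['score'],2),[round(float(v),3) for v in d['position']]) for d in spot_point(c,t)])
E
```

```text
0.0 [ 6.74535021e-01 -2.16724389e-05  2.44599607e-01] [ 1.79901996e+02 -1.02010276e-02 -9.00075535e+01] 0.08771700045498519 [ 0.87956068 -0.07912347 -0.17947074]
scene [1.20037792 0.3396935  0.89173008]
red_marker [(0.64, [0.52, 0.068, 0.036])]
blue_marker [(0.42, [0.556, -0.362, -0.0])]
bar_mid [(0.71, [0.535, -0.071, 0.062])]
sander [(0.69, [0.628, -0.06, 0.003])]
bottle_cap [(0.57, [0.445, -0.054, 0.001]), (0.56, [0.376, -0.058, 0.0])]
pencil_case [(0.75, [0.537, 0.21, 0.0])]
planter [(0.74, [0.557, -0.358, -0.0])]
side [ 0.42879177 -0.73405366  0.97117286]
red_marker [(0.64, [0.513, 0.07, 0.038])]
blue_marker [(0.61, [0.547, -0.207, 0.04]), (0.28, [0.626, 0.019, 0.081])]
bar_mid [(0.56, [0.528, -0.067, 0.057])]
sander [(0.6, [0.631, -0.056, 0.001])]
bottle_cap [(0.94, [0.378, -0.057, -0.004]), (0.74, [0.421, -0.132, -0.001]), (0.49, [0.444, -0.056, 0.005])]
pencil_case [(0.66, [0.539, 0.211, -0.004])]
planter [(0.96, [0.553, -0.366, 0.003])]
```

View pics/scene0.png

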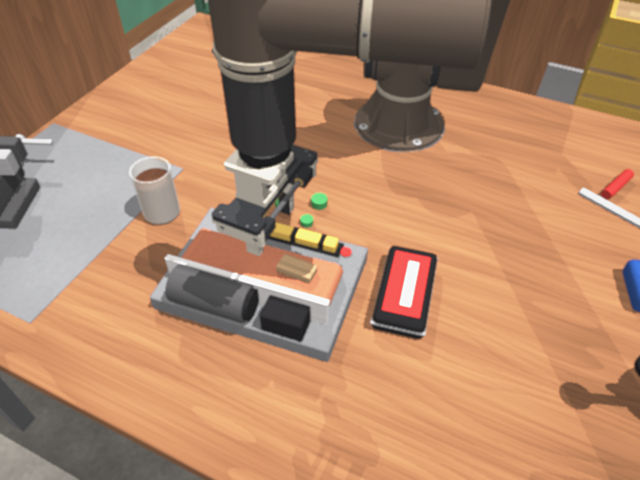

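View pics/side0.png

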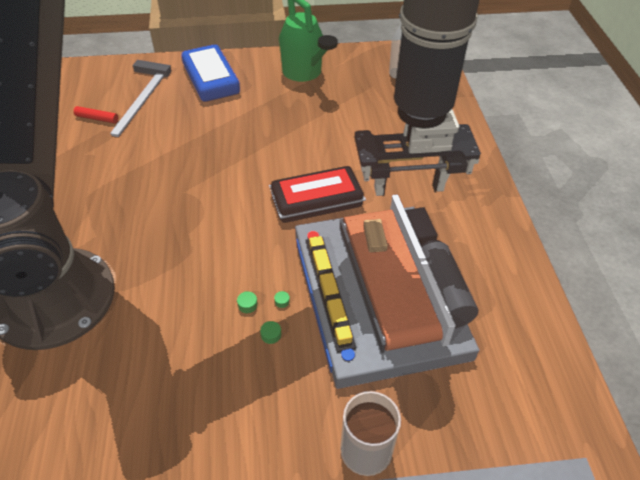

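The scene view shows the red marker at (345,252). In the side view red is at (313,236) and blue at (347,355). Three green caps lie in front of the sander (side view 247,300; 282,298; 270,331), the smallest probably being the one at (282,298). All three stay untouched, so none needs singling out. The bar runs from red (0.516, 0.069) to blue (0.547, -0.207), a yaw of about 6.4°.

I'll move above the start end, close the fingers and turn to line up with the bar.

Request:
play_rows(
  grip=0,
  plan=[
    [-0.3,1.5,0,0,0,0],
    [-0.3,1.9,0,0,0,0],
    [-0.3,2,0,0,0,0],
    [-0.3,2,0,0,0,0],
    [-0.3,2,0,0,0,0],
    [-0.3,2,0,0,0,0],
    [-0.3,2,0,0,0,0],
    [-0.3,1.9,0,0,0,0],
    [-0.3,0,0,0,0,0],
    [0,0,0,0,0,-3.2],
    [0,0,0,0,0,-3.2],
    [0,0,0,0,0,0],
    [0,0,0,0,0,0],
    [0,0,0,0,0,0],
  ],
)

```text
clock: 1.97
tool_pos: [0.5222, 0.027, 0.2455]
orientation: [180.0, -0.0, -83.7]
force: [0.2, 0.3, -0.1]
opening: 0.0019
gripper_force: 0.0
```

```bash
python3 - <<'E'
from plant import *
import cv2
o=get_obs();print(o['clock'],o['tool_pos'],o['orientation'],o['opening'],o['force'])
for c in ['wrist','scene','side']:
    s=snapshot(c);cv2.imwrite(f'pics/{c}1.png',s['frame'][:,:,::-1])
    for t in ['red_marker','blue_marker','bar_mid']:
      for f in (spot_point,spot_in):
        print(c,t,f.__name__,[(round(d['score'],2),[round(float(v),4) for v in d['position']]) for d in f(c,t)])
E
```

```text
1.9667 [0.52217961 0.02699201 0.24553881] [ 1.79999661e+02 -8.80124151e-04 -8.37057512e+01] 0.0019011333483490722 [ 0.16846087  0.26750338 -0.05611618]
wrist red_marker call [(0.75, [0.5143, 0.0733, 0.0392])]
wrist red_marker call [(0.88, [0.5119, 0.0746, 0.0436])]
wrist blue_marker call []
wrist blue_marker call []
wrist bar_mid call [(0.57, [0.5311, -0.0696, 0.0625])]
wrist bar_mid call [(0.62, [0.5304, -0.0581, 0.0592])]
scene red_marker call [(0.4, [0.5191, 0.071, 0.039])]
scene red_marker call [(0.5, [0.5187, 0.0699, 0.0432])]
scene blue_marker call [(0.38, [0.5489, -0.206, 0.041])]
scene blue_marker call [(0.55, [0.6356, 0.0229, 0.0955])]
scene bar_mid call [(0.82, [0.5352, -0.0695, 0.0609])]
scene bar_mid call [(0.57, [0.5386, -0.0623, 0.061]), (0.19, [0.4485, -0.0516, 0.0172])]
side red_marker call [(0.43, [0.5143, 0.0697, 0.0382])]
side red_marker call []
side blue_marker call [(0.54, [0.5493, -0.2086, 0.0438])]
side blue_marker call [(0.65, [0.5493, -0.2095, 0.0441]), (0.61, [0.5138, 0.0698, 0.047])]
side bar_mid call [(0.64, [0.5311, -0.0676, 0.0614])]
side bar_mid call [(0.59, [0.5281, -0.0859, 0.0633])]
```

View pics/wrist1.png

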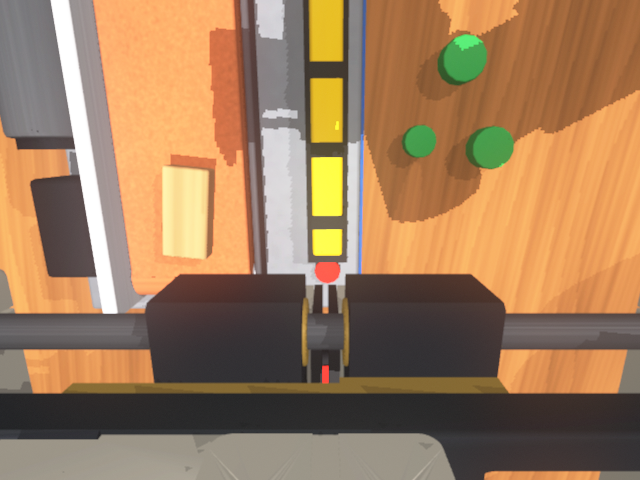

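The wrist picture shows the bar vertical at column 326, centred between the fingers, so alignment is good. The red marker is at (327,271), about 44 mm from the TCP. Next I descend.

Request:
play_rows(
  plan=[
    [0,0,1.2,0,0,0],
    [0,0,2,0,0,0],
    [0,0,2,0,0,0],
    [0,0,2,0,0,0],
    [0,0,2,0,0,0],
    [0,0,2,0,0,0],
    [0,0,2,0,0,0],
    [0,0,1.3,0,0,0],
    [0,0,0.5,0,0,0],
    [0,0,0.5,0,0,0],
    [0,0,0.2,0,0,0],
    [0,0,0,0,0,0],
    [0,0,0,0,0,0],
    [0,0,0,0,0,0],
  ],
)

```text
clock: 4.18
tool_pos: [0.5225, 0.0272, 0.0894]
orientation: [-179.9, 0.0, -83.6]
force: [-0.1, -0.3, -0.5]
opening: 0.0003
gripper_force: 0.0
```

Request:
play_rows(
  plan=[
    [0,0,0.2,0,0,0],
    [0,0,0.2,0,0,0],
    [0,0,0.2,0,0,0],
    [0,0,0.2,0,0,0],
    [0,0,0.1,0,0,0],
    [0,0,0,0,0,0],
    [0,0,0,0,0,0],
    [0,0,0,0,0,0],
  ],
)

```text
clock: 4.85
tool_pos: [0.5222, 0.0271, 0.0798]
orientation: [-180.0, 0.0, -83.6]
force: [-0.7, 0.0, 3.2]
opening: 0.0004
gripper_force: 1.9
```

Request:
play_rows(
  plan=[
    [0,0,0.15,0,0,0],
    [0,0,0.1,0,0,0],
    [0,0,0,0,0,0],
    [0,0,0,0,0,0],
    [0,0,0,0,0,0],
  ],
)

```text
clock: 5.27
tool_pos: [0.5221, 0.027, 0.0772]
orientation: [-180.0, 0.0, -83.6]
force: [-0.9, 0.5, 5.6]
opening: 0.0005
gripper_force: 2.8
```

Force and height agree on about 5.5 mm pressed. Now I slide towards blue.

Request:
play_rows(
  plan=[
    [0.2,0,0,0,0,0],
    [0.4,0,0,0,0,0],
    [0.5,0,0,0,0,0],
    [0.5,0,0,0,0,0],
    [0.5,0,0,0,0,0],
    [0.5,0,0,0,0,0],
    [0.5,0,0,0,0,0],
    [0.5,0,0,0,0,0],
    [0.4,0,0,0,0,0],
    [0.3,0,0,0,0,0],
    [0.2,0,0,0,0,0],
    [0,0,0,0,0,0],
    [0,0,0,0,0,0],
  ],
)

```text
clock: 6.35
tool_pos: [0.5277, -0.0175, 0.0774]
orientation: [-179.9, 0.0, -83.6]
force: [0.6, 1.7, 5.7]
opening: 0.0003
gripper_force: 2.7
```

Request:
play_rows(
  plan=[
    [0.3,0,0,0,0,0],
    [0.5,0,0,0,0,0],
    [0.5,0,0,0,0,0],
    [0.5,0,0,0,0,0],
    [0.5,0,0,0,0,0],
    [0.5,0,0,0,0,0],
    [0.5,0,0,0,0,0],
    [0.5,0,0,0,0,0],
    [0.5,0,0,0,0,0],
    [0.5,0,0,0,0,0],
    [0.5,0,0,0,0,0],
    [0.5,0,0,0,0,0],
    [0.5,0,0,0,0,0],
    [0.4,0,0,0,0,0],
    [0.3,0,0,0,0,0],
    [0,0,0,0,0,0],
    [0,0,0,0,0,0],
  ],
)

```text
clock: 7.77
tool_pos: [0.5354, -0.0873, 0.0773]
orientation: [-179.9, -0.0, -83.6]
force: [0.5, 0.5, 5.6]
opening: 0.0004
gripper_force: 2.7
```

Request:
play_rows(
  plan=[
    [0.3,0,0,0,0,0],
    [0.5,0,0,0,0,0],
    [0.5,0,0,0,0,0],
    [0.5,0,0,0,0,0],
    [0.5,0,0,0,0,0],
    [0.5,0,0,0,0,0],
    [0.5,0,0,0,0,0],
    [0.5,0,0,0,0,0],
    [0.5,0,0,0,0,0],
    [0.5,0,0,0,0,0],
    [0.5,0,0,0,0,0],
    [0.5,0,0,0,0,0],
    [0.5,0,0,0,0,0],
    [0.5,0,0,0,0,0],
    [0.5,0,0,0,0,0],
    [0.4,0,0,0,0,0],
    [0.2,0,0,0,0,0],
    [0,0,0,0,0,0],
    [0,0,0,0,0,0],
    [0,0,0,0,0,0],
  ],
)

```text
clock: 9.43
tool_pos: [0.544, -0.1658, 0.0773]
orientation: [-180.0, -0.0, -83.6]
force: [-0.0, 0.9, 4.5]
opening: 0.0008
gripper_force: 2.7
```

About 42 mm from blue and still pressed, so I lift off.

Request:
play_rows(
  plan=[
    [0,0,-0.2,0,0,0],
    [0,0,-0.4,0,0,0],
    [0,0,-0.6,0,0,0],
    [0,0,-1,0,0,0],
    [0,0,-1.5,0,0,0],
    [0,0,-2,0,0,0],
    [0,0,-2,0,0,0],
    [0,0,-2,0,0,0],
    [0,0,-1,0,0,0],
    [0,0,0,0,0,0],
    [0,0,0,0,0,0],
    [0,0,0,0,0,0],
  ],
)

```text
clock: 10.43
tool_pos: [0.5428, -0.1657, 0.1831]
orientation: [179.9, 0.0, -83.6]
force: [0.3, -0.9, -0.2]
opening: 0.0003
gripper_force: 0.0
```

```bash
python3 - <<'E'
from plant import *
o=get_obs();print(o['clock'],o['tool_pos'],o['force'])
for c in ['side','scene']:
    snapshot(c)
    for t in ['bar_mid','pencil_case','planter','bottle_cap']: print(c,t,[[round(float(v),3) for v in d['position']] for d in spot_point(c,t)])
print(close_job())
E
```

```text
10.4333 [ 0.54281158 -0.16569585  0.18307042] [ 0.30046303 -0.88798491 -0.21941366]
side bar_mid [[0.529, -0.07, 0.061]]
side pencil_case []
side planter [[0.555, -0.366, 0.006]]
side bottle_cap [[0.376, -0.059, -0.003], [0.444, -0.059, 0.004], [0.423, -0.132, 0.002]]
scene bar_mid [[0.537, -0.071, 0.061], [0.63, -0.059, -0.002]]
scene pencil_case [[0.537, 0.209, -0.002]]
scene planter [[0.557, -0.36, 0.002], [0.536, 0.21, -0.004]]
scene bottle_cap [[0.418, -0.126, 0.0], [0.446, -0.053, 0.0], [0.373, -0.056, 0.0]]
the job is handed in; nothing more can be done
None
```

I ran the fingertips along the stop bar from the red end to the blue end, holding it about 5 mm down (4.5–5.7 N at each stop), then lifted off and handed the job in. The last pictures put the bar at its up height and the pencil case, planter and caps where they began; I didn't re-measure the offcut, and no verdict came back.

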